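# Vent the three test cells in order

## Robot

A 6-joint arm with a two-finger parallel gripper is mounted at the origin on the work surface. World frame = base frame: x ahead of the robot, y to its left, z up, the work surface at z = 0. Lengths are in m, angles in degrees, forces in N, time in s.
With the tool pointing down it reaches from about 0.3 to 0.75 m from the base axis. Payload 8.5 kg.
Tool frame: the origin (TCP) lies midway between the tips of the shut fingers; the grasp point (between the pads) lies grasp_offset behind it (grasp_offset is the distance from the TCP to the grasp point, in m); z points along the fingers, y is the line along which they close (so a half turn about z gives the same grasp; the last joint's range is limited). The gripper opens to 85 mm and grips with 20 to 120 N. Pads are 22 mm wide; open, the fingers measure 114 mm over their backs; the gripper's body (76 mm by 85 mm) begins 54 mm behind the grasp point. The pads swing forward as they close: fully open they stand 13 mm farther back than shut.
Start: joints at [62.951, 21.807, 74.336, -0, 83.858, -12.336], TCP at [0.14, 0.532, 0.231] pointing down, gripper open.
Joint ranges: [-178.18, 178.18], [-50.72, 133.34], [12.68, 142.11], [-81.47, 261.47], [9.98, 163.14], [-165.26, 165.26]. Speed limits (degrees/s): [136.94, 136.94, 180, 180, 180, 180].

## Interface

Orientations are given as a 3x3 rotation matrix whose columns are the frame's x, y, z axes.
In Python, from rig import observe, get_image, camera_params, close_job, grasp_offset gives the robot as it stands.
- The arm moves only by the shell command python3 -m handwheel 'ROWS' [OPENING] [FORCE]. ROWS is JSON, a list of rows, each a list of 2 entries, a list of its own where there are three numbers: the shift along the tool's x, y, z as a fraction of full scale, then the turn, a rotation vector about the tool's x, y, z as a fraction of full scale. In form: [[[dx, dy, dz], [ax, ay, az]], ...]. A call has 1 to 10 rows; each row is the pose to reach, as a shift and turn from the pose commanded when the call began, along the tool's axes at that moment, turning the shorter way round; what a row does not reach only later rows make up. Full scale, the value 1, is 0.5 m for a shift and pi rad for a turn. A row lasts 1/10 s, in which the tool goes at most 50 mm and 8.59 degrees, less where a joint would pass 70% of its speed; a pose out of reach is approached as far as the arm can. A call with a number of a shift or a turn outside -1 to 1 is refused whole. A call with a gripper value outside its range is refused whole. OPENING is the opening, from 0 (shut) to 1 (fully open), set as the call begins (- or left out, the last holds). The fingers move at their own pace and stop on an object; FORCE is the grip in N (left out, the last holds). Time passes only in rows, so rows that repeat a pose let the fingers close. It gives the time, the measured TCP pose, the force, the opening and the grip force at its end, in the units of the state.
- observe(): the state, without advancing time (a new reading comes with each control period).
- get_image(name): name is "side" or "top" or "wrist"; returns (picture, depth): 400x640x3 uint8, red, green, blue; 400x640 float32, m along the optical axis (not along the pixel's ray), 0 where there is no reading.
- camera_params(name): a dict with "K" (3x3 intrinsics, pixels), "R" (3x3) and "t" (3): a world point X has camera coordinates R X + t. Camera axes: x right, y down, z forward; pixel columns grow to the right and rows downward; lengths in m; the calibration is good to about 2 mm. A picture is of the moment at which its call begins: read the wrist's pose just before it. camera_params takes no time and is no camera call; for the wrist camera it gives the pose at the moment of the call.
- close_job(): hands the job in; it is judged then, once.
The state is a dict: "time_s": time; "q": joint angles; "qvel": joint speeds; "joint_efforts": joint torques, N m; "position": TCP position; "tool_rot": TCP orientation; "ft_force": force on the tool from outside, world axes, zero at the start; "wrist_torque": the same for the moment, N m; "grip_width": finger opening in m; "gripper_force": force on a finger pad.
Only numpy, scipy, OpenCV 4.12 (cv2) and the standard library are available. Lean on these libraries where they do the work, as an engineer would, in place of code of your own. Each camera call takes 0.05 s, during which the arm holds its last target. There are 200 camera calls.

## Task

With the fingertips, press down the black vent plunger on top of each steel test cell, one after the other: the tallest cell first, then the middle one, then the lowest, each with a light push that leaves its plunger down, without ramming it into its stop. Only touch, never lift or shove the cells, and leave the jar, the brass weight, the sample cutter and the mouse where they are.

Things in the scene. Friction and masses are not known exactly. Their poses are not given: they have to be found in the camera images.
- stand: Fixed low white stand with a white top and a dark blue front panel, 260 mm (its x) by 500 mm (its y) by 50 mm high, carrying the three cells in a row along its y. Origin: centre of its underside, on the bench; z up.
- cell_tall: The tallest and slimmest of three loose upright round steel test cells, 58 mm diameter, 100 mm from foot to lid, about 1 kg, standing on the stand. A 12 mm brass stub sticks out 10 mm from its side near the foot. Origin: centre of its underside, z up; which cell stands at which place in the row varies.
- vent_tall_top (a point): Centre of the top face of the vent plunger of the tallest and slimmest cell: a flat round black cap, 26 mm diameter and 10 mm thick, on the cell's axis, on a stem in the middle of the lid. When up, its top is 38 mm above the lid (138 mm above the cell's foot, 188 mm above the bench). This point moves down with the cap.
- vent_tall (a joint): How far that plunger is pressed down, m: 0 is up, 0.016 is a hard stop. It stays down where it is left. Pushed slowly it resists with 3.6 N at first, 5 N at 0.008 and 6.5 N just before the stop, a little more when pushed fast; running into the stop at 20 mm/s already gives a peak of about 30 N. It counts as pressed beyond 0.004.
- cell_middle: The middle-sized of three loose upright round steel test cells, 72 mm diameter, 80 mm from foot to lid, about 1 kg, standing on the stand. A 12 mm brass stub sticks out 10 mm from its side near the foot. Origin: centre of its underside, z up; which cell stands at which place in the row varies.
- vent_middle_top (a point): Centre of the top face of the vent plunger of the middle-sized cell: a flat round black cap, 26 mm diameter and 10 mm thick, on the cell's axis, on a stem in the middle of the lid. When up, its top is 38 mm above the lid (118 mm above the cell's foot, 168 mm above the bench). This point moves down with the cap.
- vent_middle (a joint): How far that plunger is pressed down, m: 0 is up, 0.016 is a hard stop. It stays down where it is left. Pushed slowly it resists with 3.6 N at first, 5 N at 0.008 and 6.5 N just before the stop, a little more when pushed fast; running into the stop at 20 mm/s already gives a peak of about 30 N. It counts as pressed beyond 0.004.
- cell_low: The lowest and broadest of three loose upright round steel test cells, 88 mm diameter, 60 mm from foot to lid, about 1 kg, standing on the stand. A 12 mm brass stub sticks out 10 mm from its side near the foot. Origin: centre of its underside, z up; which cell stands at which place in the row varies.
- vent_low_top (a point): Centre of the top face of the vent plunger of the lowest and broadest cell: a flat round black cap, 26 mm diameter and 10 mm thick, on the cell's axis, on a stem in the middle of the lid. When up, its top is 38 mm above the lid (98 mm above the cell's foot, 148 mm above the bench). This point moves down with the cap.
- vent_low (a joint): How far that plunger is pressed down, m: 0 is up, 0.016 is a hard stop. It stays down where it is left. Pushed slowly it resists with 3.6 N at first, 5 N at 0.008 and 6.5 N just before the stop, a little more when pushed fast; running into the stop at 20 mm/s already gives a peak of about 30 N. It counts as pressed beyond 0.004.
- jar: Bystander: loose amber jar with a white lid, 38 mm diameter, 45 mm high, on the front strip (-x side) of the stand. Origin: centre of its underside.
- weight: Bystander: loose brass calibration weight, 30 mm diameter, 46 mm high, on the front strip (-x side) of the stand. Origin: centre of its underside.
- cutter: Bystander: loose green round sample cutter with a black knob, 104 mm diameter, 98 mm high, on a 3 mm green mat on the bench to the left (+y) of the stand. Origin: centre of its underside.
- mouse: Bystander: loose grey computer mouse, 100 x 58 x 31 mm, on the bench to the right (-y) of the stand. Origin: centre of its underside.

How it is judged:
By the outcome, as a careful person would: the job done as asked, in the order asked, and still so for the second after the job is handed in, with the robot touching nothing.
It also fails if it takes over 42 s, if anything falls off the work surface, if the arm or the gripper's body presses on something with over 40 N, if the wrist force passes 120 N, or if a joint passes its speed limit or range.

## Working session

There is one attempt and no reset: what is moved stays moved. The work goes in short steps, Python scripts to look and compute and a shell command to move; the robot and the scene stay as the last step left them, time stands still between calls to the robot, and variables do not carry over. Pictures are saved under pics/ and viewed, at most 10 in all, crops included, and the job is handed in when it is done.

```bash
mkdir -p pics; python3 - <<'E'
from rig import *
import cv2,numpy as np
s=observe();print({k:np.round(v,3).tolist() for k,v in s.items()},grasp_offset if not callable(grasp_offset) else grasp_offset())
for n in("top","side"):
    p,d=get_image(n);c=camera_params(n);np.savez(f"{n}.npz",p=p,d=d,**c);cv2.imwrite(f"pics/{n}0.png",p[:,:,::-1]);print(n,-c["R"].T@c["t"],c["R"].round(2).tolist())
E
```

```text
{'time_s': 0.0, 'q': [62.952, 21.843, 74.383, 0.001, 83.859, -12.333], 'qvel': [0.067, -0.095, -0.041, 0.043, 0.005, 0.058], 'joint_efforts': [-0.0, -44.847, -23.127, -0.0, 0.005, 0.0], 'position': [0.14, 0.532, 0.231], 'tool_rot': [[-0.967, 0.254, -0.001], [0.254, 0.967, -0.001], [0.0, -0.001, -1.0]], 'ft_force': [-0.515, 0.794, -0.099], 'wrist_torque': [-0.048, 0.025, 0.011], 'gripper_force': 0.0, 'grip_width': 0.086} 0.0187
top [0.48352715 0.00958923 1.24769973] [[0.02, -1.0, -0.03], [-1.0, -0.02, -0.09], [0.09, 0.03, -1.0]]
side [ 0.43892617 -0.95965985  0.74723886] [[0.99, -0.11, 0.01], [-0.05, -0.51, -0.86], [0.1, 0.86, -0.51]]
```

View pics/top0.png

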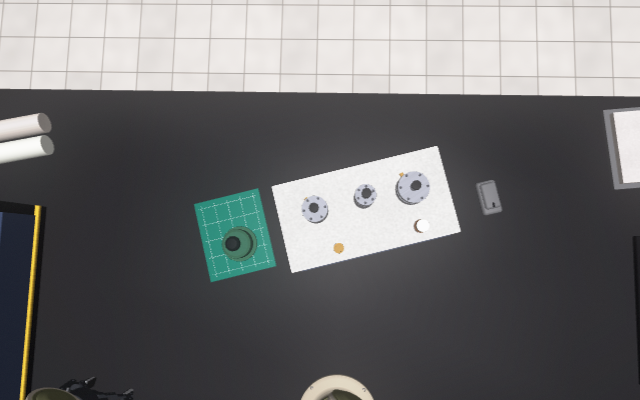

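View pics/side0.png

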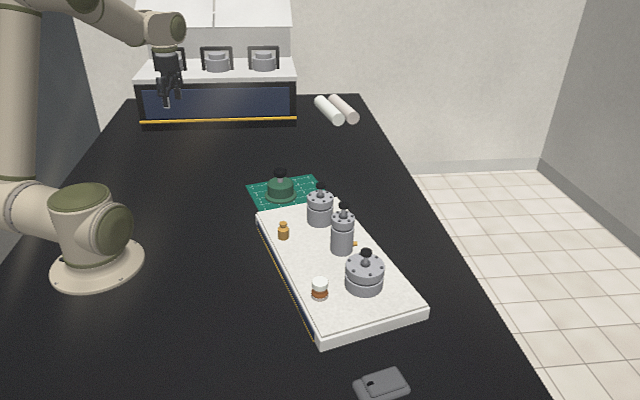

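The top view shows the caps at about (314,208) middle, (366,193) tall and (416,185) low. In the side view they are at (320,187), (343,205) and (366,253). The cutter is at the left and the mouse at the right.

```bash
cat >m.py <<'E'
import cv2,numpy as np
def blobs(n,seeds,r=13,thr=70):
    z=np.load(n+".npz");g=z["p"].max(2);out=[]
    for u,v in seeds:
        m=np.zeros_like(g);m[v-r:v+r,u-r:u+r]=(g[v-r:v+r,u-r:u+r]<thr)
        k,l,st,c=cv2.connectedComponentsWithStats(m)
        i=1+np.argmin([np.hypot(*(c[j]-(u,v)))-st[j,4]*.1 for j in range(1,k)])
        out.append((c[i],st[i],np.median(z["d"][l==i])))
    return z,out
def ray(z,c,h):
    o=-z["R"].T@z["t"];d=z["R"].T@np.linalg.inv(z["K"])@[*c,1];return o+d*(h-o[2])/d[2],o,d
E
python3 - <<'E'
from m import *
H=dict(tall=.188,middle=.168,low=.148)
zt,bt=blobs("top",[(366,193),(314,208),(416,185)]);zs,bs=blobs("side",[(343,205),(320,187),(366,253)])
for (n,h),a,b in zip(H.items(),bt,bs):
    pa,o,d=ray(zt,a[0],h-.003);pb,o2,e=ray(zs,b[0],h-.005)
    # triangulate
    d/=np.linalg.norm(d);e/=np.linalg.norm(e)
    k=np.linalg.lstsq(np.c_[d,-e],o2-o,rcond=None)[0];X=o+k[0]*d;Y=o2+k[1]*e
    o_,_,dd=ray(zt,a[0],0)
    print(n,a[0],a[1],b[0],b[1],"top",pa.round(4),"side",pb.round(4),"tri",((X+Y)/2).round(4),"gap",np.linalg.norm(X-Y).round(4), "depthz",(o+a[2]*(zt["R"].T@np.linalg.inv(zt["K"])@[*a[0],1])).round(4))
for n,z,bb in(("top",zt,bt),("side",zs,bs)):
    im=[]
    for c,s,_ in bb:
        u,v=c.round().astype(int);im.append(cv2.resize(z["p"][v-30:v+30,u-22:u+22,::-1],None,fx=6,fy=6,interpolation=0))
    cv2.imwrite(f"pics/c_{n}.png",np.hstack(im))
a,b=cv2.imread("pics/c_top.png"),cv2.imread("pics/c_side.png");cv2.imwrite("pics/c.png",cv2.resize(np.vstack([a,b]),(660,600)))
E
```

```text
Traceback (most recent call last):
  File "m.py", line 7, in blobs
    i=1+np.argmin([np.hypot(*(c[j]-(u,v)))-st[j,4]*.1 for j in range(1,k)])
        ~~~~~~~~~^^^^^^^^^^^^^^^^^^^^^^^^^^^^^^^^^^^^^^^^^^^^^^^^^^^^^^^^^^
ValueError: attempt to get argmin of an empty sequence
```

```bash
cat >a.py <<'E'
from m import *
H=dict(tall=.188,middle=.168,low=.148)
for n,S in(("top",[(366,193),(314,208),(416,185)]),("side",[(343,205),(320,187),(366,253)])):
    g=np.load(n+".npz")["p"].max(2)
    for u,v in S: print(n,u,v);print(g[v-9:v+10,u-9:u+10])
E
python3 a.py
```

```text
top 366 193
[[241 240 240 242 233 218 216 216 215 214 219 208 224 237 239 241 240 239
  240]
 [239 239 230 208 207 213 214 198 154 129 189 213 212 219 205 229 238 238
  238]
 [239 231 219 210 211 213 213 178 135 124 171 205 213 214 212 222 235 238
  238]
 [230 220 215 215 215 215 214 215 160 152 199 214 214 213 213 214 222 233
  240]
 [209 199 205 212 212 213 185 151 106  84 104 107 186 214 215 215 216 199
  228]
 [172 136 156 199 212 167 106  85  84  83  84  85 103 183 211 185 184 204
  231]
 [182 141 138 189 208 144  82  83  84  84  85  84  84 126 178 154 128 174
  219]
 [214 199 206 215 190 125  84  84  86  86  85  85  86  86 126 130 125 170
  217]
 [212 212 213 213 153  92  85  85  87  88  87  86  86  86 119 161 198 212
  213]
 [209 209 210 212 149  91  88  87  87  87  87  89  88  87 149 200 215 214
  214]
 [211 212 213 213 151  89  87  88  88  88  89  88  89  87 147 201 216 217
  218]
 [209 209 209 209 182 117  85  90  89  90  90  90  91 120 189 213 213 214
  216]
 [209 209 208 209 167 109  83  86  91  91  91  91  98 179 208 210 210 211
  211]
 [155 130 188 211 211 174 118  87  
[... 7514 characters left out ...]
  58  55  60  58  51  54  34 105 185 212 213
  232]
 [188 191 193 167  81  37  38  49  50  52  45  54  47  46 143 206 195 191
  187]
 [190 191 194 196 178 123  55  42  46  47  44  40  28  93 171 199 198 181
  133]
 [187 191 190 194 194 201 161  99  94  68  90  92 152 196 194 189 195 165
   99]
 [193 192 191 192 197 208 174 125 144 140 141 173 197 196 195 187 190 188
  178]
 [192 191 194 194 180 153 136 126 141 140 142 175 199 193 189 189 188 188
  187]
 [188 192 199 185 140 102 107 133 143 143 127 131 177 197 193 192 186 188
  190]
 [190 190 192 170 100 100 108 134 144 138 122 101 130 173 195 194 195 189
  189]
 [191 191 182 141 103 104 114 138 145 147 120  98 112 164 196 193 192 190
  189]]
```

```bash
cat >a.py <<'E'
from m import *
H=dict(tall=.188,middle=.168,low=.148)
zt,bt=blobs("top",[(366,193),(314,208),(416,185)],r=8,thr=118)
S=[(343,204.5),(319.5,187.3),(366,253.0)]
for (n,h),a,b in zip(H.items(),bt,S):
    pa,o,d=ray(zt,a[0],h-.003);pb,o2,e=ray(np.load("side.npz"),b,h-.004)
    print(n,a[0].round(1),a[1],"top",pa.round(4),"side",pb.round(4),"depth pt",(o+a[2]*d*(1/(zt["R"]@d)[2])).round(4))
g=cv2.cvtColor(zt["p"],cv2.COLOR_RGB2HSV)
m=cv2.inRange(g,(0,0,190),(180,40,255));m[:130]=0;m[:,:260]=0;m[280:]=0;m[:,470:]=0
r=cv2.minAreaRect(max(cv2.findContours(m,0,2)[0],key=cv2.contourArea));
P=np.array([ray(zt,c,.05)[0][:2] for c in cv2.boxPoints(r)]);print("stand",P.round(3).tolist(),P.mean(0),np.linalg.norm(np.diff(P,axis=0),axis=1))
e=max(np.diff(P,axis=0),key=np.linalg.norm);print(np.degrees(np.arctan2(-e[0],e[1])))
for nm,c,h in(("jar",(422,225),.095),("weight",(339,247),.096),("cutter",(233,243),.1)):print(nm,ray(zt,c,h)[0].round(3))
E
python3 a.py
```

```text
tall [366.  192.7] [362 188   9  10  74] top [ 0.6172 -0.0612  0.185 ] side [ 0.6168 -0.0616  0.184 ] depth pt [ 0.6169 -0.061   0.1877]
middle [313.5 207.2] [309 203  10  10  69] top [0.579  0.0732 0.165 ] side [0.5759 0.0611 0.164 ] depth pt [0.5788 0.0731 0.1673]
low [415.6 185.1] [411 180  10  10  77] top [ 0.645  -0.1947  0.145 ] side [ 0.6457 -0.2003  0.144 ] depth pt [ 0.6447 -0.1944  0.147 ]
stand [[0.648, 0.208], [0.778, -0.279], [0.529, -0.338], [0.401, 0.139]] [ 0.58902808 -0.06761194] [0.50426882 0.25641219 0.49420083]
-165.07777085869165
jar [ 0.542 -0.222  0.095]
weight [0.477 0.005 0.096]
cutter [0.481 0.297 0.1  ]
```

Cap depths match the stated heights of 188, 168 and 148 mm, so the map is good. Next I work out the shifts.

```bash
cat >go.py <<'E'
import sys,numpy as np
from rig import *
T=dict(tall=(.617,-.061,.188),middle=(.579,.073,.168),low=(.645,-.1945,.148))
s=observe();p=np.array(s["position"]);R=np.array(s["tool_rot"])
print("t",s["time_s"],"p",p.round(4),"F",np.round(s["ft_force"],2),"z",R[:,2].round(4),"w",s["grip_width"])
t=np.array(T[sys.argv[1]])+[0,0,float(sys.argv[2])]
print("units",(R.T@(t-p)/.5).round(4),"d mm",((t-p)*1e3).round(1))
E
python3 go.py tall .025; python3 -c "
from rig import *;import numpy as np
c=camera_params('wrist');s=observe();print(np.array(s['tool_rot']).T@(-c['R'].T@c['t']-s['position']))"
```

```text
t 0.1 p [0.1396 0.5317 0.2308] F [-0.54 -0.36 -0.25] z [-6.0e-04 -1.2e-03 -1.0e+00] w 0.0854770957123413
units [-1.2246 -0.904   0.0363] d mm [ 477.4 -592.7  -17.8]
[ 0.07843792  0.00073832 -0.1417236 ]
```

```bash
python3 -m handwheel '[[[-0.04,-0.03,0],[0,0,0]],[[-0.1,-0.075,0],[0,0,0]],[[-0.17,-0.125,0],[0,0,0]],[[-0.24,-0.18,0],[0,0,0]],[[-0.31,-0.23,0],[0,0,0]],[[-0.38,-0.28,0],[0,0,0]],[[-0.45,-0.33,0],[0,0,0]],[[-0.52,-0.38,0],[0,0,0]],[[-0.58,-0.43,0],[0,0,0]],[[-0.61,-0.45,0],[0,0,0]]]' 0 20; python3 go.py tall .025
```

```text
time_s: 1.1
position: [0.3788, 0.2345, 0.2311]
tool_rot: [[-0.967, 0.257, -0.0], [0.257, 0.967, -0.001], [0.0, -0.001, -1.0]]
ft_force: [-0.7, 1.0, -0.4]
grip_width: 0.0002
gripper_force: 0.0
t 1.1 p [0.3788 0.2345 0.2311] F [-0.74  1.04 -0.37] z [-4.e-04 -6.e-04 -1.e+00] w 0.0001742253040919485
units [-0.612  -0.449   0.0364] d mm [ 238.2 -295.5  -18.1]
```

```bash
python3 -m handwheel '[[[-0.04,-0.03,0],[0,0,0]],[[-0.1,-0.075,0],[0,0,0]],[[-0.17,-0.125,0],[0,0,0]],[[-0.24,-0.18,0],[0,0,0]],[[-0.31,-0.23,0],[0,0,0]],[[-0.38,-0.28,0.004],[0,0,0]],[[-0.45,-0.33,0.008],[0,0,0]],[[-0.53,-0.39,0.012],[0,0,0]],[[-0.59,-0.435,0.016],[0,0,0]],[[-0.614,-0.451,0.02],[0,0,0]]]' && python3 -m handwheel '[[[0,0,0.005],[0,0,0]],[[0,0,0.01],[0,0,0]],[[0,0,0.016],[0,0,0]],[[0,0,0.016],[0,0,0]]]'; python3 go.py tall .01
python3 - <<'E'
from rig import *
import cv2,numpy as np
a=get_image("side")[0][150:310,240:440];b=get_image("top")[0][130:290,270:470]
cv2.imwrite("pics/s1.png",cv2.resize(np.hstack([a,b])[:,:,::-1],None,fx=2,fy=2))
E
```

```text
time_s: 2.1
position: [0.6184, -0.0621, 0.22]
tool_rot: [[-0.967, 0.257, -0.001], [0.257, 0.967, -0.0], [0.001, -0.0, -1.0]]
ft_force: [-0.2, 0.9, -0.5]
grip_width: -0.0
gripper_force: 0.0
time_s: 2.5
position: [0.6165, -0.058, 0.2133]
tool_rot: [[-0.968, 0.253, -0.001], [0.253, 0.968, 0.0], [0.001, 0.0, -1.0]]
ft_force: [0.4, 0.4, -0.9]
grip_width: 0.0001
gripper_force: 0.0
t 2.5 p [ 0.6165 -0.058   0.2133] F [ 0.4   0.44 -0.88] z [-6.e-04  2.e-04 -1.e+00] w 0.00012611411223776062
units [-0.0024 -0.0056  0.0305] d mm [  0.5  -3.  -15.3]
```

View pics/s1.png

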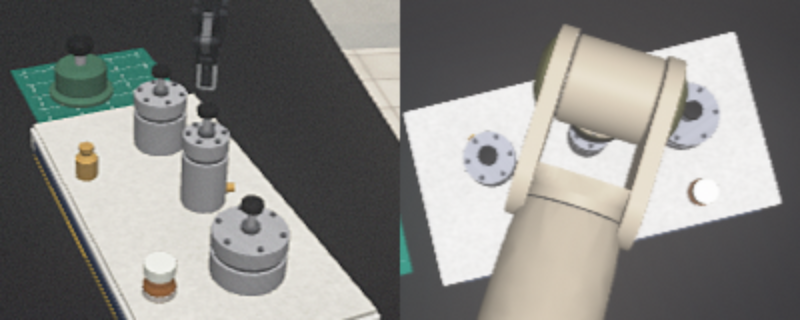

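The picture shows the shut tips at (206,88), directly over the tall cell's cap at (207,108). About 25 mm to go. I'll come closer, then press slowly.

```bash
python3 -m handwheel '[[[0,-0.003,0.01],[0,0,0]],[[-0.001,-0.005,0.02],[0,0,0]],[[-0.001,-0.005,0.03],[0,0,0]],[[-0.001,-0.005,0.036],[0,0,0]],[[-0.001,-0.005,0.038],[0,0,0]],[[-0.001,-0.005,0.038],[0,0,0]],[[-0.001,-0.005,0.038],[0,0,0]]]'; python3 go.py tall -.008
```

```text
time_s: 3.3
position: [0.6171, -0.0618, 0.1945]
tool_rot: [[-0.967, 0.254, 0.0], [0.254, 0.967, -0.0], [-0.0, 0.0, -1.0]]
ft_force: [-0.1, 0.3, 1.1]
grip_width: 0.0002
gripper_force: 0.0
t 3.3 p [ 0.6171 -0.0618  0.1945] F [-0.07  0.31  1.06] z [ 3.e-04 -1.e-04 -1.e+00] w 0.00023312675086153734
units [0.0007 0.0014 0.029 ] d mm [ -0.1   0.8 -14.5]
```

```bash
python3 -m handwheel '[[[0,0,0.002],[0,0,0]],[[0,0,0.004],[0,0,0]],[[0,0,0.006],[0,0,0]],[[0,0,0.008],[0,0,0]],[[0,0,0.01],[0,0,0]],[[0,0,0.012],[0,0,0]],[[0,0,0.014],[0,0,0]],[[0,0,0.016],[0,0,0]],[[0,0,0.018],[0,0,0]],[[0,0,0.02],[0,0,0]]]'; python3 go.py tall -.008
```

```text
time_s: 4.3
position: [0.6171, -0.0618, 0.1845]
tool_rot: [[-0.967, 0.254, 0.001], [0.254, 0.967, -0.0], [-0.001, -0.0, -1.0]]
ft_force: [-0.4, -0.5, 4.2]
grip_width: 0.0003
gripper_force: 2.1
t 4.3 p [ 0.6171 -0.0618  0.1845] F [-0.39 -0.52  4.17] z [ 5.e-04 -2.e-04 -1.e+00] w 0.0002665036255561197
units [0.0006 0.0014 0.0091] d mm [-0.1  0.8 -4.5]
```

```bash
python3 -m handwheel '[[[0,0,0.002],[0,0,0]],[[0,0,0.004],[0,0,0]],[[0,0,0.006],[0,0,0]],[[0,0,0.008],[0,0,0]],[[0,0,0.01],[0,0,0]],[[0,0,0.01],[0,0,0]]]'; python3 go.py tall -.008
```

```text
time_s: 4.9
position: [0.6171, -0.0618, 0.1792]
tool_rot: [[-0.967, 0.254, -0.0], [0.254, 0.967, -0.0], [0.0, -0.0, -1.0]]
ft_force: [0.2, -0.1, 4.6]
grip_width: 0.0004
gripper_force: 1.8
t 4.9 p [ 0.6171 -0.0618  0.1792] F [ 0.15 -0.09  4.61] z [-0. -0. -1.] w 0.00044894557534753954
units [ 0.0005  0.0014 -0.0017] d mm [-0.1  0.8  0.8]
```

```bash
python3 -m handwheel '[[[0,0,-0.004],[0,0,0]],[[0,0,-0.014],[0,0,0]],[[0,0,-0.03],[0,0,0]],[[0,0,-0.05],[0,0,0]],[[0,0,-0.06],[0,0,0]],[[0,0,-0.06],[0,0,0]],[[0,0,-0.06],[0,0,0]]]'; python3 go.py middle .025
```

```text
time_s: 5.6
position: [0.617, -0.0618, 0.2093]
tool_rot: [[-0.967, 0.254, -0.0], [0.254, 0.967, 0.0], [0.0, 0.0, -1.0]]
ft_force: [0.9, -0.1, -0.3]
grip_width: 0.0
gripper_force: 0.0
t 5.6 p [ 0.617  -0.0618  0.2093] F [ 0.88 -0.12 -0.25] z [-0.  0. -1.] w 2.9386615431387644e-05
units [0.142  0.2414 0.0326] d mm [-38.  134.8 -16.3]
```

```bash
python3 -m handwheel '[[[0.012,0.02,0],[0,0,0]],[[0.035,0.06,0],[0,0,0]],[[0.065,0.11,0],[0,0,0]],[[0.095,0.161,0],[0,0,0]],[[0.12,0.205,0],[0,0,0]],[[0.135,0.23,0.01],[0,0,0]],[[0.142,0.241,0.025],[0,0,0]],[[0.142,0.241,0.045],[0,0,0]],[[0.142,0.241,0.06],[0,0,0]],[[0.142,0.241,0.06],[0,0,0]]]'; python3 go.py middle -.008
python3 -m handwheel '[[[0,0,0],[0,0,0]],[[0,0,0],[0,0,0]],[[0,0,0],[0,0,0]]]' >/dev/null;python3 go.py middle -.008
python3 - <<'E'
from rig import *
import cv2,numpy as np
a=get_image("side")[0][150:310,240:440]
cv2.imwrite("pics/s2.png",cv2.resize(a[:,:,::-1],None,fx=3,fy=3))
E
```

```text
time_s: 6.6
position: [0.5787, 0.072, 0.1776]
tool_rot: [[-0.967, 0.255, -0.003], [0.255, 0.967, 0.0], [0.003, -0.001, -1.0]]
ft_force: [1.1, 0.1, -0.0]
grip_width: -0.0002
gripper_force: 0.0
t 6.6 p [0.5787 0.072  0.1776] F [ 1.11  0.12 -0.04] z [-2.9e-03  1.0e-04 -1.0e+00] w -0.00017613474272237483
units [-0.0002  0.0022  0.0352] d mm [  0.3   1.  -17.6]
t 6.9 p [0.5792 0.0726 0.1797] F [0.11 0.29 0.04] z [ 7.e-04 -1.e-04 -1.e+00] w -1.7466961938527753e-05
units [0.0006 0.0007 0.0393] d mm [ -0.2   0.4 -19.7]
```

View pics/s2.png

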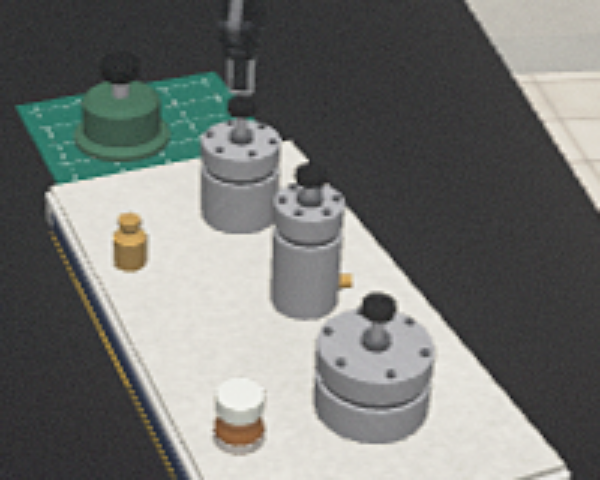

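The tall cap at (311,175) now sits lower, and its cell has not moved. The tips at (240,92) are over the middle cap at (241,105).

```bash
python3 -m handwheel '[[[0,0,0.004],[0,0,0]],[[0,0,0.009],[0,0,0]],[[0,0,0.013],[0,0,0]],[[0,0,0.016],[0,0,0]],[[0,0,0.018],[0,0,0]],[[0,0,0.02],[0,0,0]],[[0,0,0.022],[0,0,0]],[[0,0,0.024],[0,0,0]],[[0,0,0.026],[0,0,0]],[[0,0,0.028],[0,0,0]]]'; python3 go.py middle -.0085
```

```text
time_s: 7.95
position: [0.579, 0.0728, 0.1656]
tool_rot: [[-0.967, 0.254, 0.001], [0.254, 0.967, -0.0], [-0.001, 0.0, -1.0]]
ft_force: [-0.6, -0.4, 3.3]
grip_width: -0.0
gripper_force: 2.0
t 7.95 p [0.579  0.0728 0.1656] F [-0.57 -0.44  3.27] z [ 6.e-04 -1.e-04 -1.e+00] w -2.302938621847123e-05
units [0.0002 0.0003 0.0122] d mm [-0.   0.2 -6.1]
```

```bash
python3 -m handwheel '[[[0,0,0.002],[0,0,0]],[[0,0,0.004],[0,0,0]],[[0,0,0.006],[0,0,0]],[[0,0,0.008],[0,0,0]],[[0,0,0.01],[0,0,0]],[[0,0,0.012],[0,0,0]],[[0,0,0.012],[0,0,0]]]'; python3 go.py middle -.0085;  python3 -m handwheel '[[[0,0,-0.004],[0,0,0]],[[0,0,-0.014],[0,0,0]],[[0,0,-0.03],[0,0,0]],[[0,0,-0.06],[0,0,0]],[[0,0,-0.09],[0,0,0]],[[0,0,-0.11],[0,0,0]],[[0,0,-0.12],[0,0,0]],[[0,0,-0.12],[0,0,0]],[[0,0,-0.12],[0,0,0]]]'; python3 go.py low .025
```

```text
time_s: 8.65
position: [0.579, 0.0728, 0.1592]
tool_rot: [[-0.967, 0.254, 0.0], [0.254, 0.967, 0.0], [-0.0, 0.0, -1.0]]
ft_force: [-0.6, 0.7, 2.5]
grip_width: 0.0001
gripper_force: 1.7
t 8.65 p [0.579  0.0728 0.1592] F [-0.55  0.69  2.53] z [ 0.  0. -1.] w 0.00013856820209715395
units [ 0.0001  0.0003 -0.0006] d mm [-0.   0.2  0.3]
time_s: 9.55
position: [0.5787, 0.0728, 0.2188]
tool_rot: [[-0.967, 0.254, -0.001], [0.254, 0.967, 0.0], [0.001, -0.0, -1.0]]
ft_force: [0.5, -0.4, -0.6]
grip_width: 0.0001
gripper_force: 0.0
t 9.55 p [0.5787 0.0728 0.2188] F [ 0.47 -0.36 -0.59] z [-0.001  0.    -1.   ] w 0.00011649859078152622
units [-0.2641 -0.4834  0.0915] d mm [  66.3 -267.3  -45.8]
```

```bash
python3 -m handwheel '[[[-0.02,-0.036,0],[0,0,0]],[[-0.055,-0.1,0],[0,0,0]],[[-0.095,-0.175,0],[0,0,0]],[[-0.135,-0.25,0],[0,0,0]],[[-0.175,-0.32,0],[0,0,0]],[[-0.215,-0.395,0],[0,0,0]],[[-0.245,-0.45,0],[0,0,0]],[[-0.26,-0.475,0],[0,0,0]],[[-0.264,-0.483,0.02],[0,0,0]],[[-0.264,-0.483,0.04],[0,0,0]]]' >/dev/null;  python3 -m handwheel '[[[0,0,0.02],[0,0,0]],[[0,0,0.04],[0,0,0]],[[0,0,0.06],[0,0,0]],[[0,0,0.075],[0,0,0]],[[0,0,0.08],[0,0,0]],[[0,0,0.08],[0,0,0]],[[0,0,0.08],[0,0,0]]]'; python3 go.py low -.0085
python3 - <<'E'
from rig import *
import cv2,numpy as np
a=get_image("side")[0][150:310,240:440]
cv2.imwrite("pics/s3.png",cv2.resize(a[:,:,::-1],None,fx=3,fy=3))
E
```

```text
time_s: 11.25
position: [0.6455, -0.1944, 0.1598]
tool_rot: [[-0.967, 0.254, 0.001], [0.254, 0.967, -0.0], [-0.001, -0.0, -1.0]]
ft_force: [0.2, -0.4, -0.3]
grip_width: 0.0
gripper_force: 0.0
t 11.25 p [ 0.6455 -0.1944  0.1598] F [ 0.22 -0.44 -0.34] z [ 7.e-04 -4.e-04 -1.e+00] w 3.031466427915666e-06
units [ 0.0009 -0.0004  0.0405] d mm [ -0.5  -0.1 -20.3]
```

View pics/s3.png

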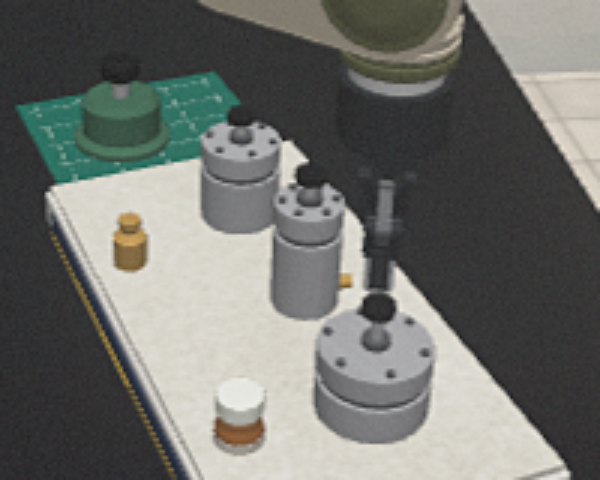

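The middle cap at (241,116) is down. The tips at (378,288) are just above the low cap at (378,306).

```bash
python3 -m handwheel '[[[0,0,0.004],[0,0,0]],[[0,0,0.009],[0,0,0]],[[0,0,0.013],[0,0,0]],[[0,0,0.016],[0,0,0]],[[0,0,0.018],[0,0,0]],[[0,0,0.02],[0,0,0]],[[0,0,0.022],[0,0,0]],[[0,0,0.024],[0,0,0]],[[0,0,0.026],[0,0,0]],[[0,0,0.028],[0,0,0]]]'; python3 go.py low -.0085
```

```text
time_s: 12.3
position: [0.6454, -0.1943, 0.1457]
tool_rot: [[-0.967, 0.254, 0.001], [0.254, 0.967, -0.0], [-0.001, -0.0, -1.0]]
ft_force: [-0.9, 0.4, 4.3]
grip_width: -0.0001
gripper_force: 1.9
t 12.3 p [ 0.6454 -0.1943  0.1457] F [-0.93  0.35  4.3 ] z [ 6.e-04 -3.e-04 -1.e+00] w -9.556182623724075e-05
units [ 0.0007 -0.0006  0.0124] d mm [-0.4 -0.2 -6.2]
```

```bash
python3 -m handwheel '[[[0,0,0.002],[0,0,0]],[[0,0,0.004],[0,0,0]],[[0,0,0.006],[0,0,0]],[[0,0,0.008],[0,0,0]],[[0,0,0.01],[0,0,0]],[[0,0,0.012],[0,0,0]],[[0,0,0.012],[0,0,0]]]'; python3 -m handwheel '[[[0,0,-0.004],[0,0,0]],[[0,0,-0.014],[0,0,0]],[[0,0,-0.04],[0,0,0]],[[0,0,-0.08],[0,0,0]],[[0,0,-0.13],[0,0,0]],[[0,0,-0.18],[0,0,0]],[[0,0,-0.2],[0,0,0]],[[0,0,-0.2],[0,0,0]],[[0,0,-0.2],[0,0,0]]]'
python3 - <<'E'
from rig import *
import cv2,numpy as np
p,d=get_image("side");a=p[150:310,240:440]
cv2.imwrite("pics/s4.png",cv2.resize(a[:,:,::-1],None,fx=3,fy=3))
o=np.load("side.npz")["p"]
for n,(u,v) in dict(tall=(343,205),middle=(320,187),low=(366,253)).items():
  for q in(o,p): print(n,[int(x) for x in q[v-12:v+18,u].max(1)])
E
```

```text
time_s: 13.0
position: [0.6453, -0.1943, 0.1392]
tool_rot: [[-0.967, 0.254, 0.0], [0.254, 0.967, 0.0], [0.0, 0.0, -1.0]]
ft_force: [-0.0, 1.2, 3.2]
grip_width: 0.0001
gripper_force: 1.8
time_s: 13.9
position: [0.645, -0.1942, 0.2383]
tool_rot: [[-0.967, 0.254, -0.002], [0.254, 0.967, 0.001], [0.002, 0.0, -1.0]]
ft_force: [0.0, -0.4, 0.3]
grip_width: -0.0001
gripper_force: 0.0
tall [59, 60, 58, 62, 58, 58, 58, 59, 54, 48, 51, 53, 53, 54, 53, 41, 82, 143, 144, 141, 142, 143, 140, 113, 88, 71, 165, 194, 195, 194]
tall [51, 59, 55, 55, 57, 57, 61, 59, 53, 47, 48, 44, 47, 51, 57, 51, 57, 47, 44, 53, 139, 142, 130, 109, 88, 64, 153, 189, 187, 186]
middle [59, 59, 62, 57, 59, 56, 63, 53, 54, 52, 55, 53, 47, 39, 101, 145, 143, 139, 143, 148, 122, 95, 74, 124, 194, 195, 199, 198, 182, 142]
middle [55, 60, 49, 55, 52, 56, 51, 55, 56, 73, 48, 47, 51, 51, 53, 45, 30, 107, 136, 141, 116, 93, 67, 123, 187, 187, 183, 187, 173, 134]
low [233, 231, 230, 228, 234, 246, 164, 65, 49, 59, 59, 59, 62, 60, 52, 47, 68, 140, 140, 143, 138, 147, 128, 114, 104, 76, 127, 190, 188, 191]
low [226, 223, 222, 224, 226, 223, 223, 227, 233, 202, 79, 47, 53, 56, 55, 57, 62, 51, 47, 45, 139, 140, 121, 110, 89, 72, 119, 181, 181, 181]
```

View pics/s4.png

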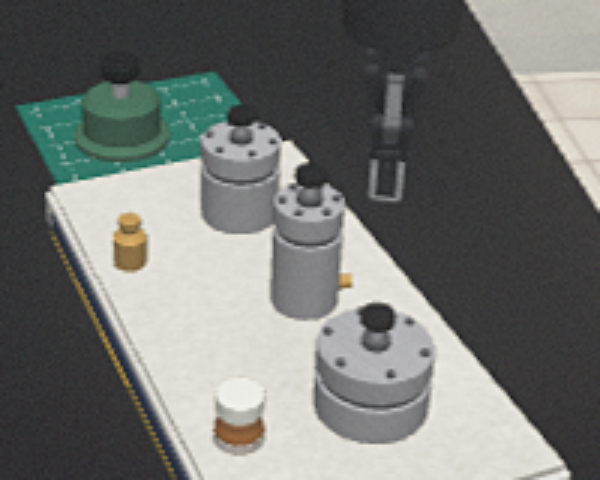

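All three caps sit 3–4 px lower than at the start. Every cell and bystander is where it was, and the gripper is clear.

```bash
python3 -c "from rig import *;print(close_job())"
```

```text
the job is handed in; nothing more can be done
None
```

All three vent plungers were pressed lightly, about 9 mm each, in the order tall, middle, low, and left down; nothing else was moved in the final picture, and the job was handed in at about 14 s.

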